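# Index the finial's turntable to its pointer

## Task

Two small carver's turntables stand on the stone carver's bench. On the one that carries the finial with the square head, turn the table by the stone until the white line on its disc points at that table's own brass pointer, ready for carving the next face, then let go. Do not turn the other table, the one with the ball-topped stone.

Things in the scene. Friction and masses are not known exactly. Their poses are not given: they have to be found in the camera images.
- turntable (a joint): Angle of the finial's turntable, rad: 0 = white line at the brass pointer, positive = line anticlockwise of it from above. Starts 0.55 to 1.2. Vertical axis through disc and stone; light drag, 0.1 N m; stays where left; stops at +-3. Foot fixed on the bench; iron disc 170 mm across, top 50 mm above the bench, with a 6 mm wide white line from stone to rim. Pale stone finial, fixed to the disc.
- finial_head (a point): Point on the turning axis inside the finial's square head, 179 mm above the bench, a good grip height. Head: upright block 36 x 36 mm, 56 mm tall, top 23 mm above this point, underside 33 below. Its faces look along this point's x and y; x points the way of the white line, z up. Below: four round bosses reaching 42 mm from the axis, tops 37 mm below this point, then an 80 mm square plinth.
- turntable_pointer (a point): Inner tip of the brass pointer (32 mm long, 16 mm wide) of the finial's turntable, fixed on the foot's grey bracket just outside the disc's rim, 92 mm from the turning axis and 50 mm above the bench. x points outward from the axis through the pointer.
- spare_mark (a point): Outer end of the white line on the other turntable, to be left as it is: 80 mm from its axis, 50 mm above the bench, x outward along the line. Same foot, disc, line and pointer, but its stone has a round 68 mm ball on top, 198 mm above the bench. It turns just as lightly.
There are look-alikes about, which are no part of the job. What is shaped like the part that bears turntable but blue, brown or pink is not meant.

How it is judged:
By the outcome, as a careful person would: the job done as asked, in the order asked, and still so for the second after the job is handed in, with the robot touching nothing.
It also fails if it takes over 32 s, if anything falls off the work surface, if the arm or the gripper's body presses on something with over 40 N, if the wrist force passes 120 N, or if a joint passes its speed limit or range.

## Robot

A 7-joint arm with a two-finger parallel gripper is mounted at the origin on the work surface. World frame = base frame: x ahead of the robot, y to its left, z up, the work surface at z = 0. Lengths are in m, angles in rad, forces in N, time in s.
With the tool pointing down it reaches from about 0.35 to 0.9 m from the base axis. Payload 8.1 kg.
Tool frame: the origin (TCP) lies midway between the tips of the shut fingers; the grasp point (between the pads) lies 19 mm behind it; x points along the fingers, y is the direction in which the jaws open and shut, and the axes are right-handed (so a half turn about x gives the same grasp; the last joint's range is limited). The gripper opens to 92 mm and grips with 3 to 60 N. Pads are 19 mm wide; open, the fingers measure 130 mm over their backs; the gripper's body (75 mm by 190 mm) begins 47 mm behind the grasp point.
Start: joints at [1.098, 0.434, 0.025, 1.573, -0.012, 1.134, -0.075], TCP at [0.226, -0.583, 0.227] pointing down, gripper open.
Joint ranges: [-2.62, 2.62], [-0.44, 2.09], [-1.27, 1.32], [0.08, 2.57], [-1.32, 4.46], [0.12, 2], [-2.74, 2.74]. Speed limits (rad/s): [2.22, 2.22, 3.01, 3.01, 3.14, 3.14, 3.14].

## Interface

Orientations are given as a unit quaternion [w, x, y, z].
In Python, from bench import * gives the robot as it stands. The module is installed in compiled form; this text tells all that it offers.
- The arm moves only by the shell command python3 -m inch 'ROWS' [FORCE]. ROWS is JSON, a list of rows, each a list of 7 numbers: the opening, from 0 (shut) to 1 (fully open), then the shift along the tool's x, y, z in mm, then the turn, a rotation vector about the tool's x, y, z in degrees. In form: [[gripper, dx, dy, dz, rx, ry, rz], ...]. A call has exactly 8 rows; each row shifts and turns the commanded pose from where the row before left it, along the tool's axes as they then stand; what a row does not reach is not made up. A row lasts 1/10 s, in which the tool goes at most 50 mm and 8.59 degrees, less where a joint would pass 70% of its speed; a pose out of reach is approached as far as the arm can. A call with a gripper value outside its range is refused whole. The fingers move at their own pace and stop on an object; FORCE is the grip in N (left out, the last holds). Time passes only in rows, so rows that do not move let the fingers close, or fill a call up. It gives the time, the measured TCP pose, the force and the opening at its end, in the units of the state.
- get_obs(): the state, without advancing time (a new reading comes with each control period).
- camera(name): name is "side" or "top" or "wrist"; returns a dict with "frame" (384x512x3 uint8, red, green, blue), "fx", "fy", "cx", "cy" (pixels), "k1" (the pictures are not rectified: a ray, as slopes to the right and down, at radius r is drawn at 1 + k1 r^2 times it, then the intrinsics apply), "origin" and "attitude" of the camera in the world; the wrist camera has in their place "tool_from_camera" (4x4, takes a point from camera to tool coordinates, whose origin is the TCP and whose axes are the tool frame's). Camera axes: x right, y down, z forward; pixel columns grow to the right and rows downward; lengths in m; the calibration is good to about 2 mm. A picture is of the moment at which its call begins: read the wrist's pose just before it. There is no depth.
- hand_in(): hands the job in, once; it reports no verdict.
The state is a dict: "time_s": time; "joints": joint angles; "dq": joint speeds; "joint_torque": joint torques, N m; "tcp_pos": TCP position; "eef_rot": TCP orientation; "force": force on the tool from outside, world axes, zero at the start; "torque": the same for the moment, N m; "opening": finger opening in m.
Only numpy, scipy, OpenCV 4.12 (cv2) and the standard library are available. Lean on these libraries where they do the work, as an engineer would, in place of code of your own. Each camera call takes 0.05 s, during which the arm holds its last target.

## Working session

There is one attempt and no reset: what is moved stays moved. The work goes in short steps, Python scripts to look and compute and a shell command to move; the robot and the scene stay as the last step left them, time stands still between calls to the robot, and variables do not carry over. Pictures are saved under pics/ and viewed, and the job is handed in when it is done.

```bash
mkdir -p pics; python3 - <<'E'
from bench import *
import cv2
o=get_obs()
for k in("time_s","tcp_pos","eef_rot","opening","force"):print(k,o[k])
for n in("side","top","wrist"):
    c=camera(n);cv2.imwrite(f"pics/{n}0.png",c["frame"][:,:,::-1])
    print({k:v for k,v in c.items() if k!="frame"})
E
```

```text
time_s 0.0
tcp_pos [ 0.22565113 -0.58228567  0.22593356]
eef_rot [-0.12942474 -0.69489931 -0.13051832  0.69521878]
opening 0.09179682137821381
force [0.22406276 0.38152504 0.17501566]
{'fx': 406.303597692237, 'fy': 406.303597692237, 'cx': 260.06422898458163, 'cy': 188.47275039402177, 'k1': -0.04607742591491013, 'origin': array([-0.12037078,  0.49142121,  1.22862804]), 'attitude': array([ 0.12555173, -0.41642573,  0.8613345 , -0.26254382])}
{'fx': 442.8350833698087, 'fy': 442.8350833698087, 'cx': 257.13180305805173, 'cy': 191.49931031428198, 'k1': 0.04181284662197641, 'origin': array([0.29615264, 0.02134902, 1.42509724]), 'attitude': array([-0.04534813,  0.71195069, -0.69897733,  0.05000458])}
{'fx': 266.7168843791259, 'fy': 266.7168843791259, 'cx': 253.4313573529704, 'cy': 190.1102005934489, 'k1': -0.025247150096370095, 'tool_from_camera': array([[ 5.01335418e-04, -2.45409936e-01,  9.69419265e-01,
        -1.57842072e-01],
       [ 9.99999867e-01,  2.36408287e-04, -4.57303073e-04,
         7.97137873e-04],
       [-1.16952030e-04,  9.69419366e-01,  2.45410022e-01,
        -6.47849238e-02],
       [ 0.00000000e+00,  0.00000000e+00,  0.00000000e+00,
         1.00000000e+00]])}
```

View pics/side0.png

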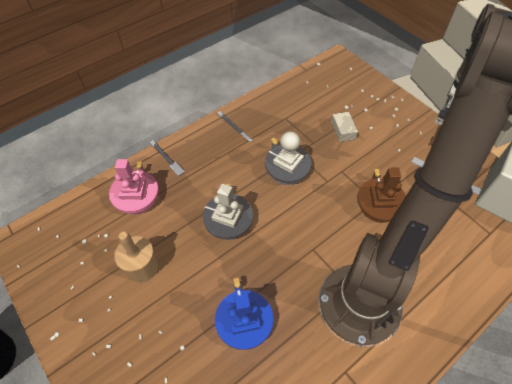

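View pics/top0.png

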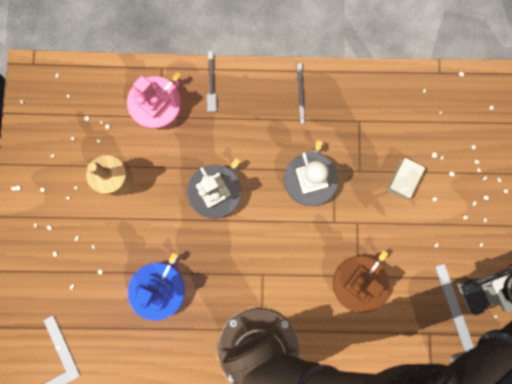

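View pics/wrist0.png

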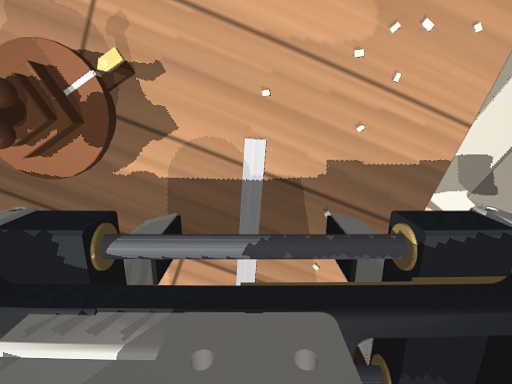

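The square-headed finial stands on the grey disc at about (214,191) in the top view. Its line points up-left near (203,172), and its pointer is at (236,163). The ball-topped stone is at (312,178). I'll zoom in on these.

```bash
python3 - <<'E'
import cv2,numpy as np
a=cv2.imread("pics/top0.png")[145:230,170:260];b=cv2.imread("pics/side0.png")[170:250,190:270]
f=lambda x:cv2.resize(x,(400,400),interpolation=cv2.INTER_CUBIC)
cv2.imwrite("pics/z0.png",np.hstack([cv2.resize(a,(400,378),interpolation=2),cv2.resize(b,(378,378),interpolation=2)]))
E
cat > h.py <<'E'
import numpy as np,cv2
from scipy.spatial.transform import Rotation as R
def q(w): return R.from_quat(np.r_[w[1:],w[0]])
def undist(c,u,v):
    xd=np.array([(u-c["cx"])/c["fx"],(v-c["cy"])/c["fy"]]);x=xd.copy()
    for _ in range(20): x=xd/(1+c["k1"]*(x@x))
    return np.r_[x,1]
def pose(c,o=None):
    if "origin" in c:return q(c["attitude"]).as_matrix(),np.array(c["origin"])
    T=c["tool_from_camera"];Rt=q(o["eef_rot"]).as_matrix()
    return Rt@T[:3,:3],Rt@T[:3,3]+o["tcp_pos"]
def toz(c,u,v,z,o=None):
    M,p=pose(c,o);d=M@undist(c,u,v);return p+d*(z-p[2])/d[2]
def proj(c,P,o=None):
    M,p=pose(c,o);x=M.T@(np.array(P)-p);s=x[:2]/x[2];s=s*(1+c["k1"]*(s@s))
    return np.array([c["cx"]+c["fx"]*s[0],c["cy"]+c["fy"]*s[1]])
TOP={'fx': 442.8350833698087, 'fy': 442.8350833698087, 'cx': 257.13180305805173, 'cy': 191.49931031428198, 'k1': 0.04181284662197641, 'origin': np.array([0.29615264, 0.02134902, 1.42509724]), 'attitude': np.array([-0.04534813,  0.71195069, -0.69897733,  0.05000458])}
SIDE={'fx': 406.303597692237, 'fy': 406.303597692237, 'cx': 260.06422898458163, 'cy': 188.47275039402177, 'k1': -0.04607742591491013, 'origin': np.array([-0.12037078,  0.49142121,  1.22862804]), 'attitude': np.array([ 0.12555173, -0.41642573,  0.8613345 , -0.26254382])}
E
```

```text
(no output)
```

View pics/z0.png

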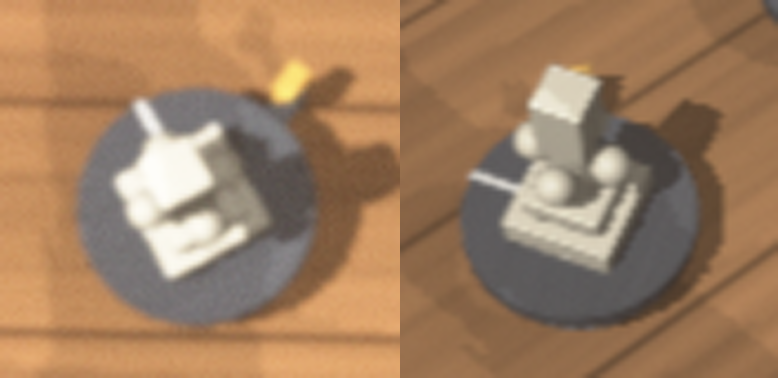

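```bash
python3 - <<'E'
from h import *
g=lambda x,y:(170+(x+.5)*90/400-.5,145+(y+.5)*85/378-.5)
s=lambda x,y:(190+(x-400+.5)*80/378-.5,170+(y+.5)*80/378-.5)
c=TOP
L,Rr,T,B=[toz(c,*g(*p),.05) for p in((78,206),(317,206),(197,88),(197,322))]
print(L,Rr,T,B)
C=np.array([(T[0]+B[0])/2,(L[1]+Rr[1])/2,.05]);print("C",C,"diam",abs(T[0]-B[0]),abs(L[1]-Rr[1]))
le=toz(c,*g(138,101),.05);pt=toz(c,*g(280,103),.05);pe=toz(c,*g(301,64),.05);pm=toz(c,*g(291,83),.05)
ang=lambda p:np.degrees(np.arctan2(*(p-C)[1::-1]))
for n,p in(("line",le),("tip",pt),("pend",pe),("pmid",pm)):print(n,p,np.linalg.norm((p-C)[:2]),ang(p))
l2=toz(SIDE,*s(472,176),.05);print("side line",l2,np.linalg.norm((l2-C)[:2]),ang(l2))
# head top corners top view z=.202
for p in((178,137),(212,185),(176,210),(146,163)):print("top head",toz(c,*g(*p),.202)[:2])
for p in((545,68),(602,85),(590,118),(530,104)):print("side head",toz(SIDE,*s(*p),.202)[:2])
sp=toz(c,312,180,.05);print("spare",sp)
E
```

```text
[0.48057785 0.23275323 0.05      ] [0.48376125 0.0647133  0.05      ] [0.56664659 0.15178258 0.05      ] [0.40043379 0.14663708 0.05      ]
C [0.48354019 0.14873327 0.05      ] diam 0.16621280512013425 0.16803993526762645
line [0.55644327 0.193254   0.05      ] 0.08542221755936068 31.411738770334207
tip [0.55699172 0.09263335 0.05      ] 0.09242471756393408 -37.371428131704334
pend [0.58546763 0.07840487 0.05      ] 0.1238357296854445 -34.60508921710037
pmid [0.57157901 0.08518289 0.05      ] 0.10857939411746219 -35.82344399676779
side line [0.55420662 0.19156236 0.05      ] 0.08263217267095932 31.218971036130256
top head [0.50516429 0.14834338]
top head [0.47506598 0.12607006]
top head [0.45882567 0.14810619]
top head [0.48822815 0.16787217]
side head [0.5057801  0.14699683]
side head [0.47210315 0.12585675]
side head [0.45638774 0.14686861]
side head [0.4888896 0.1707306]
spare [ 0.52270433 -0.15797984  0.05      ]
```

```bash
python3 - <<'E'
from h import *
from bench import *
o=get_obs();M=q(o["eef_rot"]).as_matrix();print(M.round(3));y=M[:,1];print("y yaw",np.degrees(np.arctan2(y[1],y[0])), o["time_s"], o["joints"])
t=np.array([.4822,.148,.33]);print("tool delta",M.T@(t-o["tcp_pos"])*1000)
E
```

```text
[[-0.001  0.361 -0.932]
 [ 0.001 -0.932 -0.361]
 [-1.    -0.001  0.   ]]
y yaw -68.81542329028895 0.15 [ 1.09842492  0.43507054  0.02496616  1.57387823 -0.01157684  1.13398062
 -0.0750792 ]
tool delta [-103.24209728 -588.48793695 -503.11396689]
```

```bash
python3 -m inch '[[1,-45,0,0,0,0,0],[1,-45,-10,-8,0,0,0],[1,-13,-30,-25,0,0,0],[1,0,-33,-28,0,0,0],[1,0,-33,-28,0,0,0],[1,0,-33,-28,0,0,0],[1,0,-33,-28,0,0,0],[1,0,-33,-28,0,0,0]]' && python3 -m inch '[[1,0,-33,-28,0,0,0],[1,0,-33,-28,0,0,0],[1,0,-33,-28,0,0,0],[1,0,-33,-28,0,0,0],[1,0,-33,-28,0,0,0],[1,0,-33,-28,0,0,0],[1,0,-33,-28,0,0,0],[1,0,-33,-28,0,0,0]]'
```

```text
time_s: 0.95
tcp_pos: [0.3132, -0.3273, 0.3296]
eef_rot: [-0.13, -0.695, -0.13, 0.695]
force: [1.0, 0.6, -0.1]
opening: 0.0914
time_s: 1.75
tcp_pos: [0.4266, -0.0003, 0.3298]
eef_rot: [0.13, 0.695, 0.13, -0.695]
force: [0.7, -0.2, -0.3]
opening: 0.0922
```

```bash
python3 -m inch '[[1,0,-25,-10,0,0,0],[1,0,-25,-10,0,0,0],[1,0,-25,-10,0,0,0],[1,0,-25,-5,0,0,0],[1,0,-19,0,0,0,0],[1,0,0,0,0,0,0],[1,0,0,0,0,0,0],[1,0,0,0,0,0,0]]'
python3 - <<'E'
from bench import *
import cv2,pickle
o=get_obs();c=camera("wrist");pickle.dump((o,c),open("w1.pkl","wb"))
cv2.imwrite("pics/w1.png",c["frame"][:,:,::-1])
E
```

```text
time_s: 2.55
tcp_pos: [0.4165, 0.1205, 0.3296]
eef_rot: [-0.13, -0.695, -0.129, 0.695]
force: [1.1, -0.4, 0.7]
opening: 0.0917
```

View pics/w1.png

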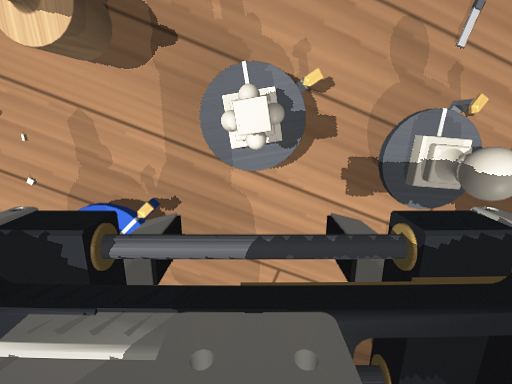

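The square-headed stone sits at about (253,115), with its line running up to (244,63) and its pointer at (314,78). The ball-topped table is to the right and clear. I'll zoom in for measurement.

```bash
python3 - <<'E'
import cv2,pickle
o,c=pickle.load(open("w1.pkl","rb"))
cv2.imwrite("pics/w1z.png",cv2.resize(c["frame"][50:180,190:340,::-1],None,fx=4.5,fy=4.5,interpolation=2))
E
```

```text
(no output)
```

View pics/w1z.png

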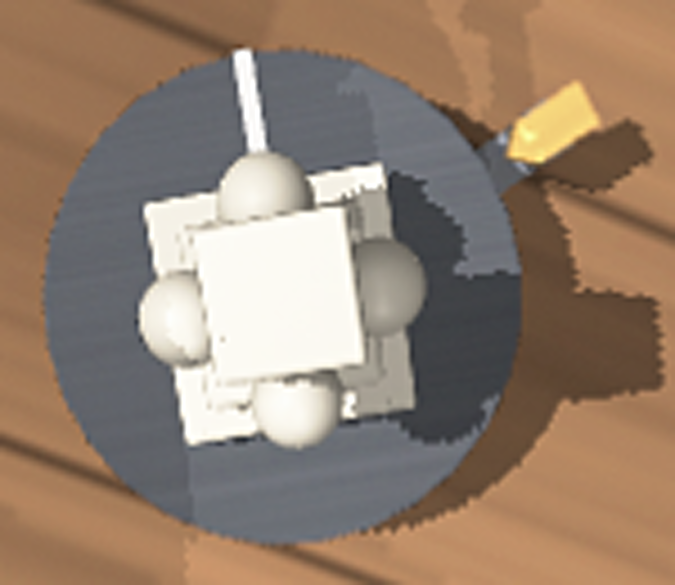

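```bash
cat >> h.py <<'E'
from scipy.optimize import least_squares
def circ(P):
    r=least_squares(lambda p:np.hypot(P[:,0]-p[0],P[:,1]-p[1])-p[2],[*P[:,:2].mean(0),.085]);return r.x,np.abs(r.fun).max()
E
python3 - <<'E'
from h import *
import pickle
o,c=pickle.load(open("w1.pkl","rb"))
g=lambda p:(190+(p[0]+.5)/4.5-.5,50+(p[1]+.5)/4.5-.5)
W=lambda p,z:toz(c,*g(p),z,o)
P=np.array([W(p,.05) for p in((45,285),(521,290),(290,48),(283,543),(110,118),(105,455),(440,110),(470,445))])
C,e=circ(P);print("C",C,e)
ang=lambda a,b=C:np.degrees(np.arctan2(a[1]-b[1],a[0]-b[0]))
lo,li=W((243,50),.05),W((257,152),.05);t=W((509,157),.05);pe=W((590,103),.05)
print("line",ang(lo),ang(lo,li),np.hypot(*(lo[:2]-C[:2])));print("ptr",ang(t),ang(pe),ang(pe,t),np.hypot(*(t[:2]-C[:2])),np.hypot(*(pe[:2]-t[:2])))
H=np.array([W(p,.202) for p in((197,232),(347,207),(366,361),(213,382))]);print("head",H[:,:2],H.mean(0),[ang(H[a],H[b]) for a,b in((0,3),(1,2),(0,1),(3,2))])
M=q(o["eef_rot"]).as_matrix()
for h in(H.mean(0),np.r_[C[:2],.2]):print("delta",M.T@(h-o["tcp_pos"])*1000)
E
```

```text
C [0.48415425 0.14778312 0.08405812] 0.0010859345619904232
line 30.090408827015953 29.061849302051133 0.08418347203643031
ptr -36.58455432370054 -36.39834193086292 -35.8634744073462 0.09210801041042478 0.032067514268083616
head [[0.48969411 0.16997858]
 [0.50695456 0.14024255]
 [0.47693932 0.12350182]
 [0.459642   0.15499894]] [0.4833075  0.14718047 0.202     ] [np.float64(26.494215635739476), np.float64(29.150208610938776), np.float64(120.13327532942), np.float64(118.77432684287182)]
delta [127.54049407  -0.83225719 -72.00995222]
delta [129.53999787  -1.09046534 -73.01766248]
```

```bash
python3 -m inch '[[1,0,-1,-30,0,0,0],[1,0,0,-30,0,0,0],[1,0,0,-12.5,0,0,0],[1,0,0,0,-8.2,0,0],[1,0,0,0,-8.2,0,0],[1,0,0,0,-8.2,0,0],[1,0,0,0,-8.2,0,0],[1,0,0,0,-8.2,0,0]]' && python3 -m inch '[[1,0,0,0,-8.2,0,0],[1,0,0,0,-8.2,0,0],[1,0,0,0,-8.2,0,0],[1,0,0,0,-8.2,0,0],[1,0,0,0,-8.2,0,0],[1,0,0,0,-8.2,0,0],[1,0,0,0,-8.2,0,0],[1,0,0,0,0,0,0]]'
cat > st.py <<'E'
from h import *
from bench import *
o=get_obs();M=q(o["eef_rot"]).as_matrix()
print("yaw",np.degrees(np.arctan2(M[1,1],M[0,1])),"axis",M[:,0].round(4),"tcp",o["tcp_pos"],"err tool mm",(M.T@(np.array([.4835,.1475,.160])-o["tcp_pos"])*1000).round(1),"j",np.round(o["joints"],2),"F",np.round(o["force"],1),"op",o["opening"],o["time_s"])
E
python3 st.py
```

```text
time_s: 3.4
tcp_pos: [0.4832, 0.1479, 0.3296]
eef_rot: [-0.367, -0.604, -0.367, 0.605]
force: [-0.2, -0.5, -0.3]
opening: 0.0918
time_s: 4.2
tcp_pos: [0.4833, 0.1479, 0.3295]
eef_rot: [0.611, 0.355, 0.611, -0.356]
force: [0.1, -0.0, 0.3]
opening: 0.0914
yaw 29.664000224300118 axis [-8.e-04 -5.e-04 -1.e+00] tcp [0.48328642 0.147851   0.32946978] err tool mm [169.5   0.2   0.4] j [ 0.34  0.3  -0.95  1.64  0.25  1.33 -0.13] F [ 0.1 -0.   0.3] op 0.09140477052364393 4.2
```

```bash
python3 -m inch '[[1,35,0,0,0,0,0],[1,35,0,0,0,0,0],[1,35,0,0,0,0,0],[1,30,0,0,0,0,0],[1,20,0,0,0,0,0],[1,14,0,0,0,0,0],[1,0,0,0,0,0,0],[1,0,0,0,0,0,0]]' && python3 st.py
python3 - <<'E'
from bench import *
import cv2,pickle
o=get_obs();c=camera("wrist");pickle.dump((o,c),open("w2.pkl","wb"))
cv2.imwrite("pics/w2.png",c["frame"][:,:,::-1])
E
```

```text
time_s: 5.0
tcp_pos: [0.4838, 0.1489, 0.1614]
eef_rot: [0.611, 0.356, 0.611, -0.356]
force: [-0.1, 0.8, 0.4]
opening: 0.092
yaw 29.500103819362423 axis [ 5.e-04  1.e-04 -1.e+00] tcp [0.48376289 0.1488766  0.16135097] err tool mm [ 1.4 -0.9  1.1] j [ 0.25  0.45 -0.87  1.89  0.41  0.99 -0.29] F [-0.1  0.8  0.4] op 0.09195943134713024 5.0
```

View pics/w2.png

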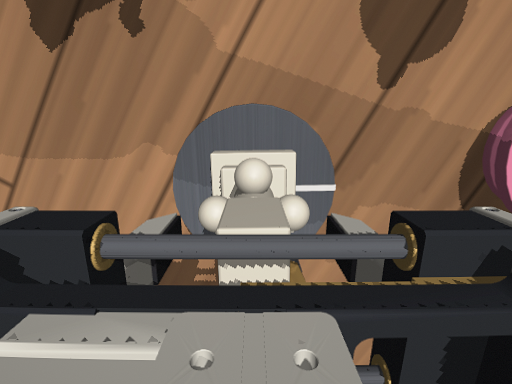

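The fingers straddle the head. The line runs horizontally in the picture, (298–335,187), so the jaws are square to the head. Next I close them.

```bash
python3 -m inch '[[1,1,-0.7,0.8,0,0,0],[0,0,0,0,0,0,0],[0,0,0,0,0,0,0],[0,0,0,0,0,0,0],[0,0,0,0,0,0,0],[0,0,0,0,0,0,0],[0,0,0,0,0,0,0],[0,0,0,0,0,0,0]]' 20 && python3 st.py
```

```text
time_s: 5.85
tcp_pos: [0.4833, 0.1477, 0.1597]
eef_rot: [0.611, 0.356, 0.611, -0.356]
force: [-0.1, 0.0, 0.5]
opening: 0.0403
yaw 29.582276036051915 axis [ 0. -0. -1.] tcp [0.4832507  0.1477035  0.15971938] err tool mm [-0.3  0.1  0.3] j [ 0.25  0.45 -0.87  1.89  0.41  0.98 -0.29] F [-0.1  0.   0.5] op 0.0402789351613439 5.85
```

Opening is still 40 mm, so the fingers may still be closing. I'll let them settle.

```bash
python3 -m inch '[[0,0,0,0,0,0,0],[0,0,0,0,0,0,0],[0,0,0,0,0,0,0],[0,0,0,0,0,0,0],[0,0,0,0,0,0,0],[0,0,0,0,0,0,0],[0,0,0,0,0,0,0],[0,0,0,0,0,0,0]]' 20 && python3 st.py
```

```text
time_s: 6.65
tcp_pos: [0.4841, 0.1482, 0.1598]
eef_rot: [0.611, 0.356, 0.611, -0.355]
force: [3.6, 2.5, -3.5]
opening: 0.036
yaw 29.57916335489707 axis [ 0.0014  0.0011 -1.    ] tcp [0.48406672 0.14817879 0.15984681] err tool mm [-0.2 -0.8  0.3] j [ 0.25  0.45 -0.87  1.89  0.41  0.98 -0.29] F [ 3.6  2.5 -3.5] op 0.03596584003850376 6.65
```

```bash
python3 -m inch '[[0,0,0.7,0,3,0,0],[0,0,0,0,5,0,0],[0,0,0,0,5,0,0],[0,0,0,0,5,0,0],[0,0,0,0,5,0,0],[0,0,0,0,5,0,0],[0,0,0,0,5,0,0],[0,0,0,0,0,0,0]]' 25 && python3 st.py
```

```text
time_s: 7.45
tcp_pos: [0.484, 0.1481, 0.1598]
eef_rot: [0.485, 0.515, 0.484, -0.515]
force: [0.8, -0.3, -0.5]
opening: 0.0358
yaw -3.4959058822417552 axis [ 5.e-04 -1.e-04 -1.e+00] tcp [0.48399245 0.14814338 0.1598438 ] err tool mm [-0.2 -0.5  0.7] j [ 0.15  0.41 -0.72  1.9   0.33  0.95 -0.79] F [ 0.8 -0.3 -0.5] op 0.035779483091037075 7.45
```

```bash
python3 -m inch '[[0,0,0,0,4,0,0],[0,0,0,0,5,0,0],[0,0,0,0,5,0,0],[0,0,0,0,5,0,0],[0,0,0,0,5,0,0],[0,0,0,0,5,0,0],[0,0,0,0,4,0,0],[0,0,0,0,0,0,0]]' 25 && python3 st.py
python3 - <<'E'
from bench import *
import cv2,pickle
o=get_obs();c=camera("wrist");t=camera("top");pickle.dump((o,c,t),open("w3.pkl","wb"))
cv2.imwrite("pics/w3.png",c["frame"][:,:,::-1])
E
```

```text
time_s: 8.25
tcp_pos: [0.4839, 0.1481, 0.1598]
eef_rot: [0.319, 0.631, 0.319, -0.631]
force: [0.0, 0.3, 0.9]
opening: 0.0357
yaw -36.33797042952907 axis [ 2.e-04 -1.e-04 -1.e+00] tcp [0.48388201 0.1481411  0.15982522] err tool mm [-0.2  0.1  0.7] j [ 0.05  0.38 -0.59  1.91  0.26  0.93 -1.29] F [0.  0.3 0.9] op 0.035677992740929435 8.25
```

View pics/w3.png

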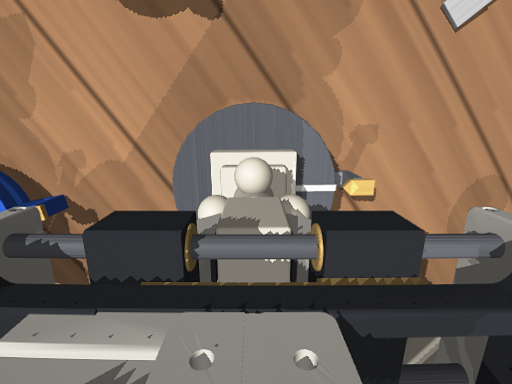

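The line at (298–340,187) now runs straight into the pointer at (345–375,187). I'll measure the remaining error before letting go.

```bash
python3 - <<'E'
import cv2,pickle
o,c,t=pickle.load(open("w3.pkl","rb"))
cv2.imwrite("pics/w3z.png",cv2.resize(c["frame"][160:215,285:385,::-1],None,fx=8,fy=8,interpolation=2))
E
```

```text
(no output)
```

View pics/w3z.png

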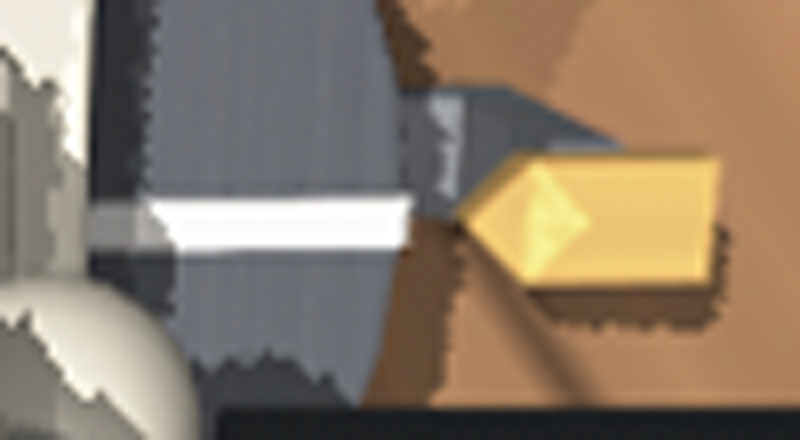

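```bash
python3 - <<'E'
from h import *
import pickle
o,c,t=pickle.load(open("w3.pkl","rb"))
W=lambda p:toz(c,285+(p[0]+.5)/8-.5,160+(p[1]+.5)/8-.5,.05,o)
a,b=W((410,222)),W((160,226));t_,e=W((460,220)),W((715,221));C=o["tcp_pos"]
ang=lambda a,b:np.degrees(np.arctan2(a[1]-b[1],a[0]-b[0]))
print("line",ang(a,C),ang(b,C),ang(a,b),"ptr",ang(t_,C),ang(e,C),ang(e,t_),[np.hypot(*(x-C)[:2]) for x in(a,b,t_,e)])
E
```

```text
line -36.462604261608305 -37.1267337871669 -35.37553693244532 ptr -36.28614116437934 -36.3536788295833 -36.54005115918047 [np.float64(0.08539483629375408), np.float64(0.05301449745008297), np.float64(0.09187391549832948), np.float64(0.1251670258128799)]
```

Line and pointer agree within about 0.3°. I'll release and rise straight up.

```bash
python3 -m inch '[[1,0,0,0,0,0,0],[1,0,0,0,0,0,0],[1,0,0,0,0,0,0],[1,0,0,0,0,0,0],[1,0,0,0,0,0,0],[1,0,0,0,0,0,0],[1,0,0,0,0,0,0],[1,0,0,0,0,0,0]]' && python3 -m inch '[[1,0,0,0,0,0,0],[1,0,0,0,0,0,0],[1,-15,0,0,0,0,0],[1,-30,0,0,0,0,0],[1,-35,0,0,0,0,0],[1,-35,0,0,0,0,0],[1,-35,0,0,0,0,0],[1,-20,0,0,0,0,0]]' && python3 -m inch '[[1,0,0,30,0,0,0],[1,0,0,40,0,0,0],[1,0,0,30,0,0,0],[1,0,0,0,0,0,0],[1,0,0,0,0,0,0],[1,0,0,0,0,0,0],[1,0,0,0,0,0,0],[1,0,0,0,0,0,0]]'
python3 - <<'E'
from bench import *
import cv2,pickle
o=get_obs();c=camera("wrist");t=camera("top");pickle.dump((o,c,t),open("w4.pkl","wb"))
cv2.imwrite("pics/w4.png",c["frame"][:,:,::-1]);cv2.imwrite("pics/t4.png",t["frame"][:,:,::-1])
E
```

```text
time_s: 9.15
tcp_pos: [0.4838, 0.148, 0.1597]
eef_rot: [-0.319, -0.631, -0.319, 0.631]
force: [0.3, 1.0, 0.1]
opening: 0.0912
time_s: 9.95
tcp_pos: [0.4844, 0.1485, 0.3327]
eef_rot: [0.319, 0.632, 0.319, -0.63]
force: [-0.1, 0.2, 0.2]
opening: 0.0917
time_s: 10.75
tcp_pos: [0.4248, 0.0683, 0.3296]
eef_rot: [-0.319, -0.631, -0.319, 0.631]
force: [-0.2, -0.0, -0.3]
opening: 0.092
```

View pics/w4.png

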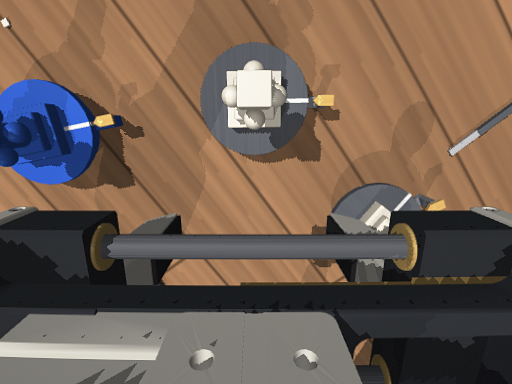

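View pics/t4.png

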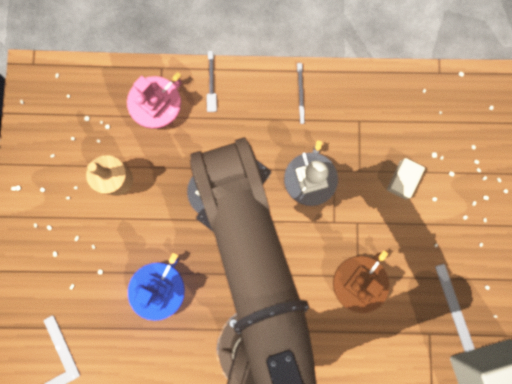

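The line at (288–310,101) still points at the pointer tip (317,101). In the top view the ball table's line is unchanged near (307,158). One last numeric check before handing in.

```bash
python3 - <<'E'
import cv2,pickle,numpy as np
o,c,t=pickle.load(open("w4.pkl","rb"))
a=cv2.resize(c["frame"][75:130,270:345,::-1],None,fx=7,fy=7,interpolation=2)
b=[cv2.resize(x[140:210,280:345],None,fx=3,fy=3,interpolation=2) for x in(cv2.imread("pics/top0.png"),cv2.imread("pics/t4.png"))]
d=np.zeros((600,525,3),np.uint8);d[:a.shape[0]]=a;d[390:600,:195]=b[0];d[390:600,200:395]=b[1]
cv2.imwrite("pics/w4z.png",d)
E
```

```text
(no output)
```

View pics/w4z.png

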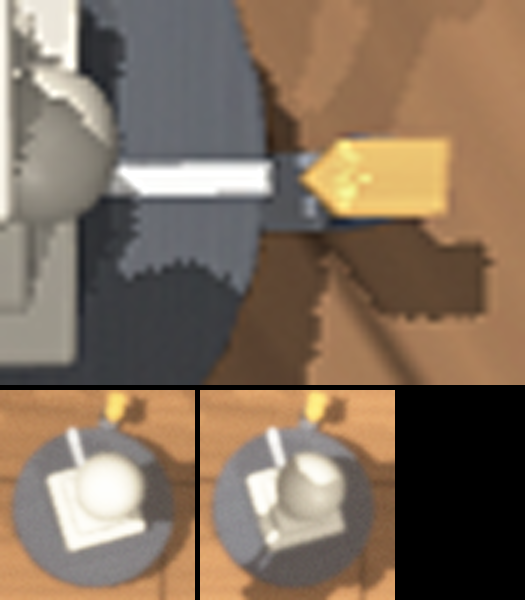

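The line's centre (row 178) meets the pointer tip (row 178). The ball table looks the same before and after.

```bash
python3 -c "
from bench import *
print(hand_in())"
```

```text
the job is handed in; nothing more can be done
None
```

I gripped the finial's square head and turned its table about 66° clockwise, so the white line now points at its own brass pointer. I then opened the jaws, moved the arm clear and handed the job in at about 11 s.

- **Alignment:** Measured from the wrist picture while still gripped, the line's outer end and the pointer agreed to about 0.2°. The line's inner part read up to 0.8° off, which I put down to reading blurred pixels. After release, the close-up showed the line's centre meeting the pointer tip.
- **Other table:** The ball-topped turntable looked the same in the top camera before and after.
- **Forces:** The readings I took of wrist force stayed at about 6 N or below, and the last one with the arm clear was near zero.

No check failed.

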